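Put the hardness tester's accessories away in their caddy

TASK

Put the hardness tester's four accessories away in the caddy: the solid round test block, the solid oblong test block, the grooved square anvil and the small stepped anvil each go, upright and flat on the floor, into the recess of their own shape and size. Set them down, do not drop them. The look-alike ring and drilled slab are customers' parts: leave them where they lie.

Things in the scene. Friction and masses are not known exactly. Their poses are not given: they have to be found in the camera images.
- round_block: plain round test block: solid steel disc, diameter 52 mm, 20 mm high, no hole, lying flat on the bench at the start. Origin: centre of its underside, z up. About 0.33 kg
- oblong_block: plain oblong test block: solid steel slab 62 mm (x) by 36 mm (y), 20 mm high, no holes, lying flat on the bench. Origin: centre of its underside, z up. About 0.34 kg
- grooved_anvil: grooved anvil: steel, square foot 40 x 40 mm and 12 mm high, on it a square head 32 x 32 mm up to 36 mm, with a V groove (12 mm wide, 12 mm deep) running along x across its top; the head's four sides are flat. Stands upright. Origin: centre of its underside, z up. About 0.28 kg
- stepped_anvil: stepped anvil: small steel turned part, round foot 28 mm in diameter and 12 mm high, a short cone to 16 mm, then a stud of 14 mm diameter up to 38 mm. Stands upright on the foot. Origin: centre of its underside, z up. About 0.09 kg
- ring_part: customer's part, to be left alone: steel ring, outer diameter 52 mm, 20 mm high like the round test block but with a 24 mm hole through it. Origin: centre of its underside, z up
- drilled_part: customer's part, to be left alone: steel slab 62 mm (x) by 36 mm (y) by 20 mm like the oblong test block but with two 16 mm holes through it, 16 mm either side of its centre along x. Origin: centre of its underside, z up
- nest_round_large: white 94 x 94 mm plate, 10 mm thick, with a large round recess, 72 mm in diameter, at its centre, 5 mm deep, dark floor. Origin: centre of its underside (recess floor 5 mm, top 10 mm above it), z up. One of four plates fixed 2 x 2, in any order, 96 mm apart, in a shallow grey caddy 204 x 204 mm (rim 16 mm above the bench; plates stand on its 5 mm floor)
- nest_oblong: white 94 x 94 mm plate, 10 mm thick, with an oblong recess, 82 mm along x by 56 mm along y, at its centre, 5 mm deep, dark floor. Origin: centre of its underside (recess floor 5 mm, top 10 mm above it), z up. One of four plates fixed 2 x 2, in any order, 96 mm apart, in a shallow grey caddy 204 x 204 mm (rim 16 mm above the bench; plates stand on its 5 mm floor)
- nest_square: white 94 x 94 mm plate, 10 mm thick, with a square recess, 58 x 58 mm, at its centre, 5 mm deep, dark floor. Origin: centre of its underside (recess floor 5 mm, top 10 mm above it), z up. One of four plates fixed 2 x 2, in any order, 96 mm apart, in a shallow grey caddy 204 x 204 mm (rim 16 mm above the bench; plates stand on its 5 mm floor)
- nest_round_small: white 94 x 94 mm plate, 10 mm thick, with a small round recess, 46 mm in diameter, at its centre, 5 mm deep, dark floor. Origin: centre of its underside (recess floor 5 mm, top 10 mm above it), z up. One of four plates fixed 2 x 2, in any order, 96 mm apart, in a shallow grey caddy 204 x 204 mm (rim 16 mm above the bench; plates stand on its 5 mm floor)
Things that resemble listed ones, but are neither listed nor needed, are in the scene too. What is shaped like the round_block but red or turquoise is not meant.

How it is judged (in metres and radians):
At the end, for the whole second after the job is handed in: Each accessory stands at rest on the floor of its own recess (centre within 15 mm of the recess centre, underside within 2.5 mm of the recess floor's height, upright within 0.1 rad), and both customers' parts are within 20 mm of where they began (horizontal distance between round_block and nest_round_large below 0.015 m and z of round_block in the frame of nest_round_large between 0.002 and 0.0075 m and angle between each of round_block, oblong_block, grooved_anvil, stepped_anvil's own z axis and vertical below 0.1 rad and linear speed of each of round_block, oblong_block, grooved_anvil, stepped_anvil below 0.02 m/s and horizontal distance between oblong_block and nest_oblong below 0.015 m and z of oblong_block in the frame of nest_oblong between 0.002 and 0.0075 m and horizontal distance between grooved_anvil and nest_square below 0.015 m and z of grooved_anvil in the frame of nest_square between 0.002 and 0.0075 m and horizontal distance between stepped_anvil and nest_round_small below 0.015 m and z of stepped_anvil in the frame of nest_round_small between 0.002 and 0.0075 m and distance of each of ring_part, drilled_part from where it was at the start of the episode below 0.02 m); the robot touches nothing.
It fails at once if a customer's part (ring or drilled plate) has been moved more than 20 mm (distance of any of ring_part, drilled_part from where it was at the start of the episode above 0.02 m).
It fails at once if an accessory was dropped or knocked flying: faster than 0.7 m/s (a fall of 25 mm) while not held ((contact force between the fingers and round_block below 0.2 N and linear speed of round_block above 0.7 m/s) or (contact force between the fingers and oblong_block below 0.2 N and linear speed of oblong_block above 0.7 m/s) or (contact force between the fingers and grooved_anvil below 0.2 N and linear speed of grooved_anvil above 0.7 m/s) or (contact force between the fingers and stepped_anvil below 0.2 N and linear speed of stepped_anvil above 0.7 m/s)).
It also fails if it takes over 93 s, if anything falls off the work surface, if the arm or the gripper's body presses on something with over 40 N, if the wrist force passes 120 N, or if a joint passes its speed limit or range.

ROBOT

A 7-joint arm with a two-finger parallel gripper is mounted at the origin on the work surface. World frame = base frame: x ahead of the robot, y to its left, z up, the work surface at z = 0. Lengths are in m, angles in degrees, forces in N, time in s.
With the tool pointing down it reaches from about 0.35 to 0.775 m from the base axis. Payload 3.1 kg.
Tool frame: the origin (TCP) lies midway between the tips of the shut fingers; the grasp point (between the pads) lies 19 mm behind it; z points along the fingers, y is the line along which they close (so a half turn about z gives the same grasp; the last joint's range is limited). The gripper opens to 85 mm and grips with 20 to 120 N. Pads are 22 mm wide; open, the fingers measure 114 mm over their backs; the gripper's body (76 mm by 85 mm) begins 54 mm behind the grasp point. The pads swing forward as they close: fully open they stand 13 mm farther back than shut.
Start: joints at [69.288, 17.813, 0.802, 86.603, -0.252, 75.585, -1.558], TCP at [0.173, -0.522, 0.231] pointing down, gripper open.
Joint ranges: [-154.91, 154.91], [-16.99, 109.72], [-72.82, 74.43], [7.12, 147.25], [-82.49, 262.49], [11.32, 116.49], [-174.64, 174.64]. Speed limits (degrees/s): [159.86, 159.86, 180, 180, 180, 180, 180].

INTERFACE

Orientations are given as [roll, pitch, yaw] about the fixed x, y, z axes, in that order (R = Rz(yaw) Ry(pitch) Rx(roll)).
In Python, from plant import env gives the robot as it stands.
- The arm moves only by the tool apply_moves, never from a script. Its argument "deltas" is a list that holds one entry, the list of rows, each a list of 5 numbers: the shift along the world's x, y, z in mm, then the turn about the world's z in degrees, then the closure, from 0 (fully open) to 1 (shut). A call has 1 to 5 rows; each row shifts and turns the commanded pose from where the row before left it; what a row does not reach is not made up. A row lasts 1/10 s, in which the tool goes at most 50 mm and 8.59 degrees, less where a joint would pass 70% of its speed; a pose out of reach is approached as far as the arm can. A call with a gripper value outside its range is refused whole. The fingers move at their own pace and stop on an object; "force" is the grip in N (left out, the last holds). Time passes only in rows, so rows that do not move let the fingers close. It gives the time, the measured TCP pose, the force, the opening and the grip force at its end, in the units of the state.
- env.sense(): the state, without advancing time (a new reading comes with each control period).
- env.capture(name): name is "side" or "top" or "wrist"; returns a dict with "img" (420x560x3 uint8, blue, green, red), "mtx" (3x3 intrinsics, pixels), "world_from_camera" (4x4, takes a point from camera to world coordinates); the wrist camera has in their place "tool_from_camera" (4x4, takes a point from camera to tool coordinates, whose origin is the TCP and whose axes are the flange's). Camera axes: x right, y down, z forward; pixel columns grow to the right and rows downward; lengths in m; the calibration is good to about 2 mm. A picture is of the moment at which its call begins: read the wrist's pose just before it. There is no depth.
- env.close_job(): hands the job in; it is judged then, once.
The state is a dict: "time_s": time; "joints": joint angles; "joint_velocities": joint speeds; "effort": joint torques, N m; "ee_pos": TCP position; "tcp_rot": TCP orientation; "force": force on the tool from outside, world axes, zero at the start; "ft_torque": the same for the moment, N m; "opening": finger opening in m; "finger_force": force on a finger pad.
Only numpy, scipy, OpenCV 4.12 (cv2) and the standard library are available. Lean on these libraries where they do the work, as an engineer would, in place of code of your own. Each camera call takes 0.05 s, during which the arm holds its last target. There are 200 camera calls.

## Working session

There is one attempt and no reset: what is moved stays moved. The work goes in short steps, Python scripts to look and compute and a tool call to move; the robot and the scene stay as the last step left them, time stands still between calls to the robot, and variables do not carry over. Pictures are saved under pics/ and viewed, at most 14 in all, crops included, and the job is handed in when it is done.

Besides the shell and the picture viewer there is one more tool, called after "Call:" as name([rows], argument=value, ...), one row to a line, values as JSON. apply_moves: Moves the arm, as the interface text tells. Its arguments: {"type":"object","properties":{"deltas":{"type":"array"},"force":{"type":"number"}},"required":["deltas"]}

```bash
mkdir -p pics; ls
python3 - <<'E'
from plant import env
import cv2,numpy as np,pickle
s=env.sense();print(s['time_s'],s['ee_pos'],s['tcp_rot'],s['opening'])
d={}
for n in('top','side'):
    c=env.capture(n);d[n]=c;cv2.imwrite(f'pics/{n}0.png',c['img']);print(n,c['mtx'].round(1).tolist(),c['world_from_camera'].round(3).tolist())
pickle.dump(d,open('c0.pkl','wb'))
E
```

```text
pics
0.0 [ 0.17269365 -0.52139938  0.23018575] [-1.79860879e+02  5.03783797e-03  1.83298592e+01] 0.08538779221745396
top [[544.2, 0.0, 277.3], [0.0, 544.2, 215.1], [0.0, 0.0, 1.0]] [[0.03, -0.987, 0.16, 0.428], [-0.999, -0.031, -0.008, -0.034], [0.012, -0.16, -0.987, 1.276], [0.0, 0.0, 0.0, 1.0]]
side [[437.0, 0.0, 278.5], [0.0, 437.0, 208.2], [0.0, 0.0, 1.0]] [[-0.96, -0.218, 0.178, 0.471], [-0.281, 0.697, -0.66, 0.517], [0.02, -0.683, -0.73, 0.698], [0.0, 0.0, 0.0, 1.0]]
```

View pics/top0.png

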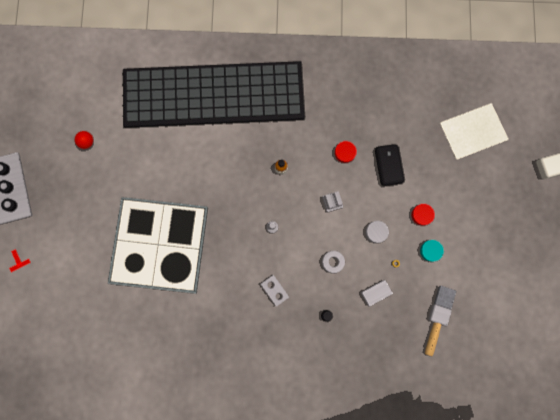

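View pics/side0.png

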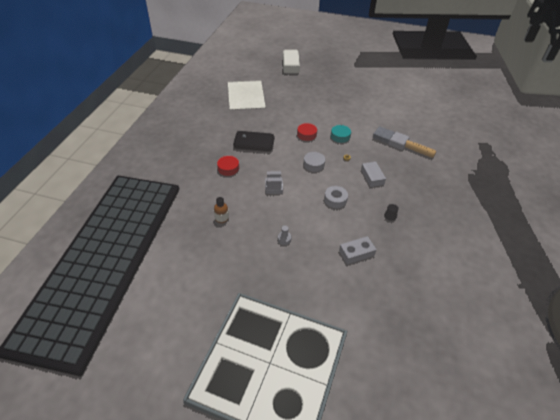

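The top view shows the accessories: round (377,232), oblong (377,293), grooved (333,202) and stepped (272,227). The ring is at (333,262) and the drilled slab at (274,290). The recesses are square (141,222), oblong (182,227), small round (135,263) and large round (176,267). The side view shows the same things at (314,162), (373,174), (274,181), (285,235), (336,197), (357,250), with recesses at (230,381), (254,328), (288,403), (307,348).

```bash
cat > h.py <<'E'
import cv2,numpy as np
def rays(c,px,T=None):
    T=c['world_from_camera'] if T is None else T
    p=np.atleast_2d(np.asarray(px,float)); q=np.c_[p,np.ones(len(p))]@np.linalg.inv(c['mtx']).T
    return T[:3,3],q@T[:3,:3].T
def plane(c,px,z,T=None):
    o,d=rays(c,px,T); return o+d*((z-o[2])/d[:,2])[:,None]
def tri(o1,d1,o2,d2):
    A=np.c_[d1,-d2]; t=np.linalg.lstsq(A,o2-o1,rcond=None)[0]
    a,b=o1+t[0]*d1,o2+t[1]*d2; return (a+b)/2,np.linalg.norm(a-b)
def blob(img,seed,w,dark=False,thr=None):
    g=cv2.cvtColor(img,cv2.COLOR_BGR2GRAY); u,v=map(int,seed)
    x0,y0=max(u-w,0),max(v-w,0); r=g[y0:v+w,x0:u+w]
    f=cv2.THRESH_BINARY_INV if dark else cv2.THRESH_BINARY
    _,m=cv2.threshold(r,thr or 0,255,f+(0 if thr else cv2.THRESH_OTSU))
    cs=cv2.findContours(m,cv2.RETR_EXTERNAL,cv2.CHAIN_APPROX_NONE)[0]
    k=max(cs,key=lambda k:cv2.pointPolygonTest(k,(float(u-x0),float(v-y0)),True) if len(k)>8 else -99)
    return k.reshape(-1,2)+[x0,y0]
def cen(k):
    m=cv2.moments(k.reshape(-1,1,2)); return np.array([m['m10'],m['m01']])/m['m00']
E
python3 - <<'E'
from h import *
import pickle
d=pickle.load(open('c0.pkl','rb'))
S=dict(round=((377,232),(314,160),0),obl=((377,293),(373,172),0),groov=((333,202),(274,181),0),step=((272,227),(284,234),0),ring=((343,262),(346,195),0),drill=((274,290),(357,248),0),
 nsq=((141,222),(230,381),1),nob=((182,227),(254,328),1),nrs=((135,263),(288,403),1),nrl=((176,267),(307,348),1))
for n,(a,b,dk) in S.items():
    ks=[blob(d[v]['img'],s,(28 if v=='top' else 40) if dk else 20,dk,110 if dk else 140) for v,s in(('top',a),('side',b))]
    c=[cen(k) for k in ks]
    o1,d1=rays(d['top'],c[0]);o2,d2=rays(d['side'],c[1])
    p,e=tri(o1,d1[0],o2,d2[0])
    z=.0125 if dk else .02
    P=plane(d['top'],ks[0],z)[:,:2]*1000
    r=cv2.minAreaRect(P.astype(np.float32))
    print(n,c[0].round(1),c[1].round(1),'tri',(p*1000).round(1),'gap',round(e*1000,1),'top@z',plane(d['top'],c[0],z)[0,:2].round(4)*1000,np.round(r[1],0),round(r[2],1))
E
```

```text
round [377.8 231.1] [314.4 158.2] tri [ 601.4 -279.8   18.6] gap 1.2 top@z [ 601.8 -279.5] [49. 51.] 45.9
obl [377.3 292.7] [373.5 170.6] tri [ 459.3 -278.6   18.4] gap 0.4 top@z [ 459.5 -278.3] [36. 62.] 29.7
 ** On entry to DLASCL parameter number  4 had an illegal value
 ** On entry to DLASCL parameter number  4 had an illegal value
 ** On entry to DLASCL parameter number  4 had an illegal value
 ** On entry to DLASCL parameter number  4 had an illegal value
 ** On entry to DLASCL parameter number  5 had an illegal value
 ** On entry to DLASCL parameter number  4 had an illegal valueh.py:20: RuntimeWarning: invalid value encountered in divide
  m=cv2.moments(k.reshape(-1,1,2)); return np.array([m['m10'],m['m01']])/m['m00']
Traceback (most recent call last):
  File "h.py", line 9, in tri
    A=np.c_[d1,-d2]; t=np.linalg.lstsq(A,o2-o1,rcond=None)[0]
                       ~~~~~~~~~~~~~~~^^^^^^^^^^^^^^^^^^^^
numpy.linalg.LinAlgError: SVD did not converge in Linear Least Squares
```

```bash
sed -i "s/    cs=cv2/    if not dark: m=cv2.morphologyEx(m,cv2.MORPH_CLOSE,np.ones((5,5),np.uint8))\n    cs=cv2/; s/len(k)>8 else/cv2.contourArea(k)>8 else/" h.py
cat > m0.py <<'E'
from h import *
import pickle
d=pickle.load(open('c0.pkl','rb'))
S=dict(round=((377,232),(314,160),0),obl=((377,293),(373,172),0),groov=((333,202),(274,181),0),step=((272,227),(284,234),0),ring=((343,262),(346,195),0),drill=((274,290),(357,248),0),
 nsq=((141,222),(230,381),1),nob=((182,227),(254,328),1),nrs=((135,263),(288,403),1),nrl=((176,267),(307,348),1))
for n,(a,b,dk) in S.items():
    ks=[blob(d[v]['img'],s,(28 if v=='top' else 40) if dk else 18,dk,110 if dk else 135) for v,s in(('top',a),('side',b))]
    c=[cen(k) for k in ks]
    o1,d1=rays(d['top'],c[0]);o2,d2=rays(d['side'],c[1])
    p,e=tri(o1,d1[0],o2,d2[0])
    z=.0125 if dk else .02
    P=plane(d['top'],ks[0],z)[:,:2]*1000
    r=cv2.minAreaRect(P.astype(np.float32))
    print(n,c[0].round(1),c[1].round(1),'tri',(p*1000).round(1),'gap',round(e*1000,1),'top@z',plane(d['top'],c[0],z)[0,:2].round(4)*1000,np.round(r[1],0),round(r[2],1))
E
python3 m0.py
```

```text
round [378.4 234.3] [314.3 158.1] tri [ 598.  -281.3   17.4] gap 6.7 top@z [ 594.3 -280.9] [84. 82.] 0.3
obl [376.3 291.6] [373.5 170.5] tri [ 460.4 -275.6   21.2] gap 2.5 top@z [ 461.7 -275.9] [70. 66.] 27.6
groov [333.4 205.8] [271.8 175.5] tri [ 665.1 -172.    36.1] gap 19.1 top@z [ 658.4 -174.9] [84. 82.] 1.8
step [272.1 225.7] [284.6 227.5] tri [605.  -32.6  37.9] gap 1.6 top@z [606.8 -32.6] [41. 23.] 46.6
ring [341.1 256.2] [336.8 193.4] tri [ 535.  -196.6    1.5] gap 14.1 top@z [ 540.4 -194.3] [65. 82.] 1.8
drill [275.8 287.2] [357.8 246.4] tri [461.5 -45.3  17.9] gap 7.0 top@z [465.  -45.5] [79. 80.] 1.7
nsq [140.4 221.6] [229.6 380.8] tri [607.6 275.7  12.9] gap 0.1 top@z [607.7 275.8] [55. 55.] 85.4
nob [181.1 226.3] [254.1 328.3] tri [599.4 179.9  13.1] gap 0.5 top@z [599.8 180. ] [53. 79.] 85.4
nrs [134.1 262.5] [287.1 403.6] tri [511.9 283.3  13.5] gap 0.1 top@z [512.  283.5] [39. 42.] 1.8
nrl [175.4 267.3] [307.3 348. ] tri [503.8 187.7  12.6] gap 0.0 top@z [503.8 187.7] [67. 67.] 1.8
```

The nests are consistent: spacing is 96 mm, heights are about 13 mm, and the caddy yaw is about -4.6°. The round and oblong blocks are located. Next I move above the oblong block with the tool yaw along its long axis.

Call:
apply_moves([
  [[28.6,24.4,0,-7.8,0],[28.6,24.4,0,-7.8,0],[28.6,24.4,0,-7.8,0],[28.6,24.4,0,-7.8,0],[28.6,24.4,0,-7.8,0]],
], force=50)

```text
time_s: 0.6
ee_pos: [0.3167, -0.3987, 0.2308]
tcp_rot: [-180.0, 0.1, -21.0]
force: [0.3, -0.5, -0.2]
opening: 0.0854
finger_force: 0.0
```

Call:
apply_moves([
  [[28.6,24.4,0,-7.8,0],[28.6,24.4,0,-7.8,0],[28.6,24.4,0,-7.8,0],[28.6,24.4,0,-7.8,0],[28.6,24.4,0,-7.8,0]],
])

```text
time_s: 1.1
ee_pos: [0.4596, -0.2768, 0.2308]
tcp_rot: [180.0, 0.0, -60.0]
force: [-0.9, -0.9, 0.4]
opening: 0.0852
finger_force: 0.0
```

Call:
apply_moves([
  [[0,0,0,0,0],[0,0,0,0,0]],
])

```text
time_s: 1.3
ee_pos: [0.4593, -0.2769, 0.2306]
tcp_rot: [179.9, 0.1, -59.4]
force: [-0.4, -1.9, 0.3]
opening: 0.0856
finger_force: 0.0
```

```bash
cat >> h.py <<'E'
from scipy.spatial.transform import Rotation as R
def wrist(env,name):
    s=env.sense(); c=env.capture('wrist')
    T=np.eye(4);T[:3,:3]=R.from_euler('xyz',s['tcp_rot'],degrees=True).as_matrix();T[:3,3]=s['ee_pos']
    c['world_from_camera']=T@c['tool_from_camera']
    cv2.imwrite(f'pics/{name}.png',c['img'])
    import pickle; pickle.dump((s,c),open(name+'.pkl','wb'))
    print(s['time_s'],np.round(s['ee_pos'],4),np.round(s['tcp_rot'],2),'q',np.round(s['joints'],0)); return s,c
E
python3 - <<'E'
from h import *
from plant import env
s,c=wrist(env,'w1');print(c['tool_from_camera'].round(3).tolist(),c['mtx'].round(1).tolist())
E
```

```text
1.3 [ 0.4593 -0.2769  0.2306] [ 1.7994e+02  7.0000e-02 -5.9450e+01] q [  31.   16.   -2.   89.    1.   75. -121.]
[[-0.001, -0.948, -0.319, 0.082], [1.0, -0.001, -0.0, -0.001], [-0.0, -0.319, 0.948, -0.141], [0.0, 0.0, 0.0, 1.0]] [[339.5, 0.0, 278.3], [0.0, 339.5, 211.3], [0.0, 0.0, 1.0]]
```

View pics/w1.png

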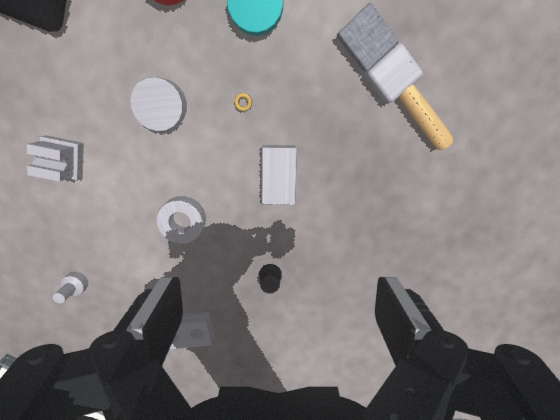

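The wrist view shows the oblong at (279,175) axis-aligned, the round block at (158,105), the grooved anvil at (55,158), the stepped anvil at (70,287), and the ring at (181,218).

Run:
```python
from h import *
import pickle
s,c=pickle.load(open('w1.pkl','rb'));d=pickle.load(open('c0.pkl','rb'))
g=cv2.cvtColor(c['img'],cv2.COLOR_BGR2GRAY);print('bg',g[120:160,200:240].mean(),'obj',g[175,279],g[105,158],g[100,200])
for n,sd,tp in(('obl',(279,175),(377.3,292.7)),('round',(158,105),(377.8,231.1))):
    k=blob(c['img'],sd,45,False,185);q=cen(k)
    o1,d1=rays(c,q);o2,d2=rays(d['top'],tp);p,e=tri(o1,d1[0],o2,d2[0])
    P=plane(c,k,.02)[:,:2]*1000;r=cv2.minAreaRect(P.astype(np.float32))
    print(n,q.round(1),'tri',(p*1000).round(1),round(e*1000,1),'@20',np.round(r,1) if 0 else (np.round(r[0],1),np.round(r[1],1),round(r[2],1)),plane(c,q,.02)[0].round(4))
```

```text
bg 165.90625 obj 204 200 159
obl [278.8 175.3] tri [ 460.  -279.1   14.8] 1.1 @20 (array([ 460.2, -278.9]), array([33.9, 60.4]), 29.7) [ 0.4611 -0.2799  0.02  ]
round [155.8 103.5] tri [ 602.5 -280.    18. ] 1.1 @20 (array([ 602.1, -280.1]), array([49.8, 48. ]), 30.5) [ 0.6024 -0.2806  0.02  ]
```

Call:
apply_moves([
  [[1.2,-2.1,-45,-0.6,0],[0,0,-45,0,0],[0,0,-45,0,0],[0,0,-45,0,0],[0,0,-30,0,0]],
])

```text
time_s: 1.85
ee_pos: [0.4565, -0.2811, 0.0182]
tcp_rot: [179.8, 0.2, -60.4]
force: [0.8, -0.4, -0.5]
opening: 0.0851
finger_force: 0.0
```

Call:
apply_moves([
  [[0,0,-7,0,0],[0,0,-7,0,0],[0,0,0,0,0]],
])

```text
time_s: 2.15
ee_pos: [0.4604, -0.2814, 0.008]
tcp_rot: [-180.0, -0.1, -60.3]
force: [-1.0, -0.4, 0.3]
opening: 0.0855
finger_force: 0.0
```

Call:
apply_moves([
  [[0,1,-2,0,0.3],[0,0,0,0,1],[0,0,0,0,1],[0,0,0,0,1],[0,0,0,0,1]],
], force=50)

```text
time_s: 2.65
ee_pos: [0.461, -0.2797, 0.0064]
tcp_rot: [-179.9, -0.1, -60.3]
force: [-0.8, -0.4, 5.4]
opening: 0.0351
finger_force: 52.0
```

Call:
apply_moves([
  [[0,0,0,0,1],[0,0,0,0,1],[0,0,0,0,1]],
])

```text
time_s: 2.95
ee_pos: [0.461, -0.2797, 0.0064]
tcp_rot: [-179.9, -0.1, -60.3]
force: [-0.8, 0.4, 6.4]
opening: 0.0348
finger_force: 52.0
```

Call:
apply_moves([
  [[0,0,15,0,1],[0,0,30,0,1],[0,0,30,0,1],[0,0,25,0,1]],
])

```text
time_s: 3.35
ee_pos: [0.4597, -0.2789, 0.1059]
tcp_rot: [180.0, 0.1, -60.3]
force: [-0.2, -0.7, -2.0]
opening: 0.0348
finger_force: 51.1
```

Call:
apply_moves([
  [[11.5,38.3,0,4.65,1],[11.5,38.3,0,4.65,1],[11.5,38.3,0,4.65,1],[11.5,38.3,0,4.65,1]],
])

```text
time_s: 3.75
ee_pos: [0.5054, -0.1243, 0.1045]
tcp_rot: [179.9, 0.1, -41.5]
force: [0.7, -0.4, -2.2]
opening: 0.0342
finger_force: 51.1
```

Call:
apply_moves([
  [[11.5,38.3,0,4.65,1],[11.5,38.3,0,4.65,1],[11.5,38.3,0,4.65,1],[11.5,38.3,0,4.65,1]],
])

```text
time_s: 4.15
ee_pos: [0.5514, 0.0285, 0.1043]
tcp_rot: [179.9, 0.1, -22.9]
force: [0.4, 0.0, -3.2]
opening: 0.0347
finger_force: 51.1
```

Call:
apply_moves([
  [[11.5,38.3,0,4.65,1],[11.5,38.3,0,4.65,1],[11.5,38.3,0,4.65,1],[11.5,38.3,0,4.65,1],[0,0,0,0,1]],
])

```text
time_s: 4.65
ee_pos: [0.5966, 0.1904, 0.1044]
tcp_rot: [-179.5, 0.1, -3.8]
force: [-0.8, 0.2, -1.7]
opening: 0.0346
finger_force: 51.2
```

Run:
```python
from h import *
from plant import env
s,c=wrist(env,'w2');print(s['opening'],s['force'])
```

```text
4.65 [0.5966 0.1904 0.1044] [-1.7952e+02  1.2000e-01 -3.8200e+00] q [  -5.   34.  -21.   83.   12.   65. -122.]
0.034614204163208415 [-0.83201983  0.21828201 -1.67261372]
```

View pics/w2.png

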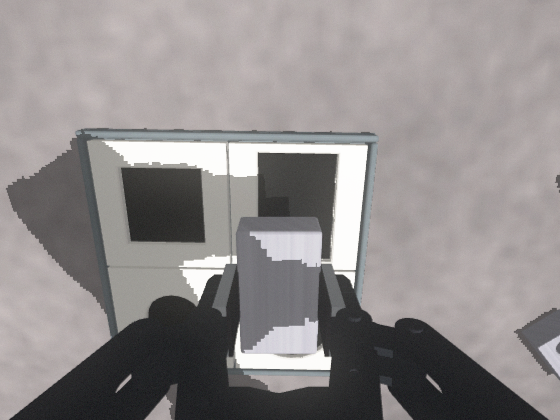

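The block is held square. The oblong recess is to its right at about (297,205), so I'll let the arm settle and see whether the y value drops.

Call:
apply_moves([
  [[0,0,0,0,1],[0,0,0,0,1]],
])

```text
time_s: 4.9
ee_pos: [0.5978, 0.1778, 0.1044]
tcp_rot: [179.9, 0.1, -4.6]
force: [1.3, -0.5, -2.8]
opening: 0.035
finger_force: 51.2
```

Run:
```python
from h import *
from plant import env
s,c=wrist(env,'w3')
# nests from wrist: square recess fully visible
q=cen(blob(c['img'],(165,205),60,True,110));print('nsq',q,plane(c,q,.0125)[0].round(4))
q=cen(blob(c['img'],(278,335),3,False,10))
```

```text
4.9 [0.5978 0.1778 0.1044] [ 1.7985e+02  8.0000e-02 -4.6300e+00] q [  -5.   33.  -20.   84.   12.   65. -122.]
nsq [145.62040779 209.7364989 ] [0.611  0.2732 0.0125]
```

Call:
apply_moves([
  [[2,2,-20,0,1],[0,0,-25,0,1],[0,0,-20,0,1],[0,0,-12,0,1],[0,0,-5,0,1]],
])

```text
time_s: 5.45
ee_pos: [0.5993, 0.1807, 0.0219]
tcp_rot: [179.9, 0.1, -4.6]
force: [-0.2, -0.3, -2.9]
opening: 0.0347
finger_force: 51.1
```

Call:
apply_moves([
  [[0,0,-3,0,1],[0,0,-2,0,1],[0,0,0,0,1]],
])

```text
time_s: 5.75
ee_pos: [0.6007, 0.1826, 0.0191]
tcp_rot: [-180.0, -0.1, -4.5]
force: [-0.8, -0.6, -2.1]
opening: 0.0347
finger_force: 51.1
```

Call:
apply_moves([
  [[0,-1,-1,0,1],[0,0,-1,0,1],[0,0,0,0,1]],
])

```text
time_s: 6.05
ee_pos: [0.6004, 0.1813, 0.0165]
tcp_rot: [180.0, -0.0, -4.5]
force: [0.1, -0.8, -1.4]
opening: 0.0345
finger_force: 51.2
```

Call:
apply_moves([
  [[0,0,-1,0,1],[0,0,0,0,1]],
])

```text
time_s: 6.25
ee_pos: [0.6004, 0.1813, 0.0165]
tcp_rot: [180.0, -0.0, -4.5]
force: [-2.2, -0.7, 5.9]
opening: 0.0346
finger_force: 52.0
```

It has made contact with the floor. I release and rise.

Call:
apply_moves([
  [[0,0,0,0,0.5],[0,0,0,0,0],[0,0,0,0,0],[0,0,5,0,0],[0,0,45,0,0]],
])

```text
time_s: 6.75
ee_pos: [0.5951, 0.1792, 0.0597]
tcp_rot: [179.7, 0.7, -4.5]
force: [0.4, -0.6, -1.4]
opening: 0.0856
finger_force: 0.0
```

Call:
apply_moves([
  [[0,0,50,0,0],[0,0,50,0,0],[0,0,50,0,0],[0,0,0,0,0],[0,0,0,0,0]],
])

```text
time_s: 7.25
ee_pos: [0.6012, 0.182, 0.2177]
tcp_rot: [-179.9, -0.3, -4.5]
force: [0.5, 0.1, -0.9]
opening: 0.0857
finger_force: 0.0
```

Run:
```python
from h import *
from plant import env
s,c=wrist(env,'w4')
```

```text
7.25 [0.6012 0.182  0.2177] [-179.89   -0.25   -4.46] q [  -5.   29.  -22.   74.   10.   79. -120.]
```

View pics/w4.png

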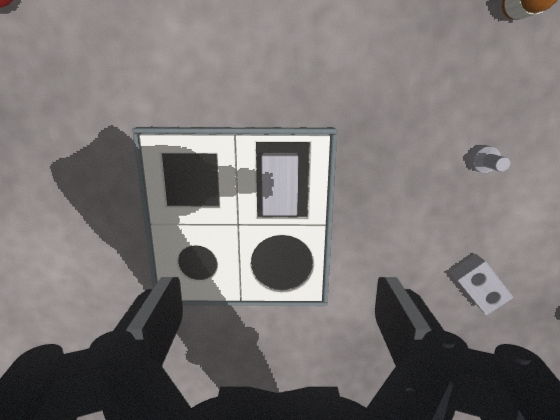

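The oblong sits in its recess (block centre ~(280,185), recess centre ~(283,180)). The other recesses are clear: square (190,180), small round (198,262), large round (282,262).

Run:
```python
from h import *
import pickle
s,c=pickle.load(open('w4.pkl','rb'));d=pickle.load(open('c0.pkl','rb'));im=c['img']
g=cv2.cvtColor(im,cv2.COLOR_BGR2GRAY);print(g[200,280],g[185,252:316:4],g[166,502],g[280,462:520:4])
for n,p,w,t in(('nsq',(190,180),36,(140.4,221.6)),('nrs',(205,262),28,(134.1,262.5)),('nrl',(282,262),38,(175.4,267.3))):
    q=cen(blob(im,p,w,True,90));o1,d1=rays(c,q);o2,d2=rays(d['top'],t)
    print(n,q.round(1),plane(c,q,.0125)[0].round(4),tri(o1,d1[0],o2,d2[0])[0].round(4))
m=((g>60)&(g<215)).astype(np.uint8)*255; m[:145]=0;m[217:]=0;m[:,:259]=0;m[:,306:]=0
ys,xs=np.where(cv2.erode(m,np.ones((3,3)))>0);q=[(xs.min()+xs.max())/2,(ys.min()+ys.max())/2];print('obl',q,plane(c,[q],.03)[0].round(4),xs.min(),xs.max(),ys.min(),ys.max())
```

```text
182 [133 100  55 104 102  97 184 182 185 187 182 187  59  59 156 241] 181 [171 171 160  83  83  79 144 174 175 170 137 138 139 142 140]
nsq [190.6 179. ] [0.6108 0.2739 0.0125] [0.609  0.2773 0.0033]
nrs [196.9 262.4] [0.5147 0.2822 0.0125] [0.5122 0.2844 0.0072]
nrl [281.5 262.1] [0.5076 0.1867 0.0125] [0.5043 0.1878 0.0065]
obl [np.float64(282.0), np.float64(183.5)] [0.6029 0.1791 0.03  ] 260 304 152 215
```

Call:
apply_moves([
  [[0,-43,0,0,0],[0,-43,0,0,0],[0,-43,0,0,0],[0,-43,0,0,0],[0,-43,0,0,0]],
])

```text
time_s: 7.8
ee_pos: [0.5985, -0.0355, 0.2128]
tcp_rot: [180.0, 0.3, -4.5]
force: [1.3, -1.1, -0.3]
opening: 0.0855
finger_force: 0.0
```

Call:
apply_moves([
  [[0,0,0,0,0],[0,0,0,0,0]],
])

```text
time_s: 8.0
ee_pos: [0.5988, -0.0358, 0.2129]
tcp_rot: [180.0, 0.3, -4.7]
force: [-0.9, -0.0, -0.9]
opening: 0.0857
finger_force: 0.0
```

Run:
```python
from h import *
from plant import env
s,c=wrist(env,'w5')
im=c['img'];o=im[110:240,200:360];cv2.imwrite('pics/w5c.png',cv2.resize(o,None,fx=4,fy=4,interpolation=cv2.INTER_NEAREST))
```

```text
8.0 [ 0.5988 -0.0358  0.2129] [179.98   0.26  -4.71] q [ 14.  26. -19.  79.   8.  77. -99.]
```

View pics/w5c.png

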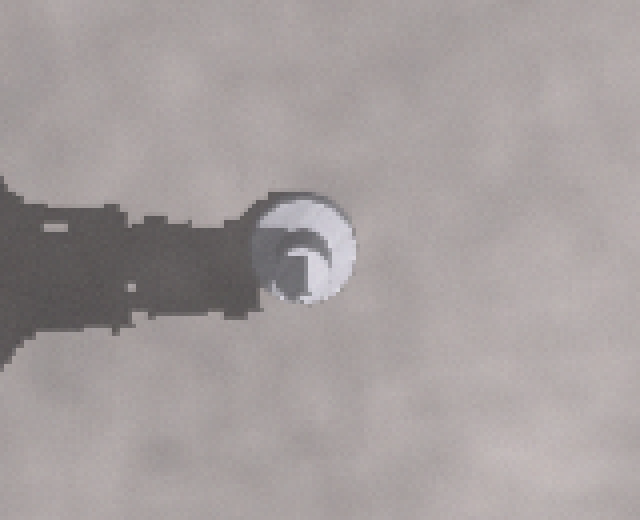

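The crop shows the foot's upper circle centred at pixel (276,172.5) and the stud top at (275.4,179), both directly below the tool.

Run:
```python
from h import *
import pickle
s,c=pickle.load(open('w5.pkl','rb'));d=pickle.load(open('c0.pkl','rb'))
print(plane(c,[(276,172.5)],.012),plane(c,[(275.4,179)],.038))
for v,p in(('top',(272.1,225.7)),('side',(284.6,227.5))):
    o1,d1=rays(c,(275.4,179));o2,d2=rays(d[v],p);print(v,tri(o1,d1[0],o2,d2[0]),plane(d[v],[p],.03))
```

```text
[[ 0.60751174 -0.03371437  0.012     ]] [[ 0.60695064 -0.0332592   0.038     ]]
top (array([ 0.60518291, -0.03283206,  0.03049219]), np.float64(0.00042705864634924243)) [[ 0.60526849 -0.03261842  0.03      ]]
side (array([ 0.60634602, -0.03338553,  0.03684807]), np.float64(0.0007205744859830628)) [[ 0.60744088 -0.03930448  0.03      ]]
```

Call:
apply_moves([
  [[7,2.5,-40,0,0],[0,0,-45,0,0],[0,0,-45,0,0],[0,0,-35,0,0],[0,0,-15,0,0]],
])

```text
time_s: 8.55
ee_pos: [0.6032, -0.0284, 0.0305]
tcp_rot: [-179.9, 0.5, -4.3]
force: [-1.3, 0.4, 0.2]
opening: 0.0857
finger_force: 0.0
```

Call:
apply_moves([
  [[0,0,-7,0,0.3],[0,0,-6,0,0.6],[0,0,0,0,0.7],[0,0,0,0,0.7]],
])

```text
time_s: 8.95
ee_pos: [0.6086, -0.031, 0.024]
tcp_rot: [-180.0, -0.2, -4.5]
force: [-0.2, -0.1, 1.3]
opening: 0.0281
finger_force: 0.0
```

Call:
apply_moves([
  [[-2,-2,-4,0,0.7],[0,0,0,0,0.7],[0,0,0,0,1],[0,0,0,0,1],[0,0,0,0,1]],
], force=35)

```text
time_s: 9.45
ee_pos: [0.6053, -0.0333, 0.0186]
tcp_rot: [180.0, -0.0, -4.5]
force: [-0.2, -1.3, 2.0]
opening: 0.0121
finger_force: 34.1
```

Call:
apply_moves([
  [[0,0,0,0,1],[0,0,0,0,1]],
])

```text
time_s: 9.65
ee_pos: [0.6053, -0.0334, 0.0186]
tcp_rot: [180.0, -0.0, -4.5]
force: [-0.6, -1.4, 3.3]
opening: 0.0121
finger_force: 34.2
```

Call:
apply_moves([
  [[0,0,10,0,1],[0,0,30,0,1],[0,0,40,0,1]],
])

```text
time_s: 9.95
ee_pos: [0.603, -0.0328, 0.0971]
tcp_rot: [-180.0, 0.3, -4.5]
force: [0.2, 0.9, -0.9]
opening: 0.0119
finger_force: 34.2
```

Call:
apply_moves([
  [[-11.5,39.6,0,0,1],[-11.5,39.6,0,0,1],[-11.5,39.6,0,0,1],[-11.5,39.6,0,0,1]],
])

```text
time_s: 10.35
ee_pos: [0.5586, 0.127, 0.0989]
tcp_rot: [-180.0, -0.0, -4.5]
force: [1.4, 0.6, -0.5]
opening: 0.0121
finger_force: 34.2
```

Call:
apply_moves([
  [[-11.5,39.6,0,0,1],[-11.5,39.6,0,0,1],[-11.5,39.6,0,0,1],[-11.5,39.6,0,0,1]],
])

```text
time_s: 10.75
ee_pos: [0.5124, 0.2855, 0.0988]
tcp_rot: [-180.0, -0.0, -4.5]
force: [0.4, -0.5, -0.6]
opening: 0.012
finger_force: 34.2
```

Call:
apply_moves([
  [[0,0,0,0,1],[0,0,0,0,1],[0,0,0,0,1]],
])

```text
time_s: 11.05
ee_pos: [0.5138, 0.2823, 0.0983]
tcp_rot: [179.9, -0.0, -4.6]
force: [0.3, -0.5, -0.4]
opening: 0.0117
finger_force: 34.2
```

Call:
apply_moves([
  [[-1,1,-25,0,1],[0,0,-25,0,1],[0,0,-12,0,1],[0,0,-4,0,1],[0,0,0,0,1]],
])

```text
time_s: 11.55
ee_pos: [0.5126, 0.2838, 0.0322]
tcp_rot: [180.0, 0.0, -4.6]
force: [0.3, -0.3, 0.3]
opening: 0.0122
finger_force: 34.3
```

Call:
apply_moves([
  [[0,0,-1.5,0,1],[0,0,0,0,1]],
])

```text
time_s: 11.75
ee_pos: [0.5129, 0.2851, 0.0319]
tcp_rot: [-179.9, -0.1, -4.5]
force: [-0.5, -0.0, -1.7]
opening: 0.0121
finger_force: 34.3
```

Call:
apply_moves([
  [[0,0,-1,0,1],[0,0,0,0,1]],
])

```text
time_s: 11.95
ee_pos: [0.5124, 0.2849, 0.0302]
tcp_rot: [-180.0, -0.0, -4.5]
force: [-0.3, 0.0, -0.6]
opening: 0.012
finger_force: 34.3
```

Call:
apply_moves([
  [[0,-1,-1,0,1],[0,0,0,0,1]],
])

```text
time_s: 12.15
ee_pos: [0.5121, 0.2834, 0.0287]
tcp_rot: [180.0, 0.0, -4.5]
force: [0.1, 0.5, -1.1]
opening: 0.0123
finger_force: 34.3
```

Call:
apply_moves([
  [[0,0,-1,0,1],[0,0,0,0,1]],
])

```text
time_s: 12.35
ee_pos: [0.5122, 0.2836, 0.0286]
tcp_rot: [180.0, -0.0, -4.5]
force: [-1.5, -1.3, 4.0]
opening: 0.0119
finger_force: 34.8
```

Call:
apply_moves([
  [[0,0,0,0,0.6],[0,0,0,0,0.2],[0,0,0,0,0],[0,0,10,0,0],[0,0,40,0,0]],
])

```text
time_s: 12.85
ee_pos: [0.5088, 0.2813, 0.0743]
tcp_rot: [179.7, 0.5, -4.5]
force: [0.0, 0.0, -0.5]
opening: 0.0825
finger_force: 0.0
```

Call:
apply_moves([
  [[0,0,50,0,0],[0,0,50,0,0],[0,0,40,0,0],[0,0,0,0,0]],
])

```text
time_s: 13.25
ee_pos: [0.5156, 0.2867, 0.2263]
tcp_rot: [-179.5, -0.7, -4.5]
force: [0.1, 0.2, 0.6]
opening: 0.0851
finger_force: 0.0
```

Run:
```python
from h import *
from plant import env
s,c=wrist(env,'w6');print(s['opening'])
cv2.imwrite('pics/w6c.png',c['img'][60:300,120:440])
```

```text
13.25 [0.5156 0.2867 0.2263] [-179.48   -0.74   -4.47] q [ -14.   24.  -23.   81.   10.   76. -133.]
0.08507918859036723
```

View pics/w6c.png

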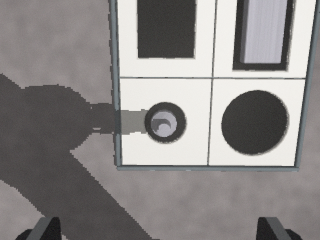

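The stepped anvil stands centred in the small recess at crop (165,123). Next is the grooved anvil.

Call:
apply_moves([
  [[15.3,-46,0,3.5,0],[15.3,-46,0,3.5,0],[15.3,-46,0,3.5,0],[15.3,-46,0,3.5,0],[15.3,-46,0,3.5,0]],
])

```text
time_s: 13.8
ee_pos: [0.588, 0.0516, 0.2164]
tcp_rot: [-180.0, 0.2, 13.2]
force: [1.6, 0.0, -0.3]
opening: 0.0855
finger_force: 0.0
```

Call:
apply_moves([
  [[15.3,-46,0,3.5,0],[15.3,-46,0,3.5,0],[15.3,-46,0,3.5,0],[15.3,-46,0,3.5,0],[15.3,-46,0,3.5,0]],
])

```text
time_s: 14.3
ee_pos: [0.6646, -0.1782, 0.2162]
tcp_rot: [-179.9, 0.1, 30.7]
force: [1.0, 0.6, 0.2]
opening: 0.0853
finger_force: 0.0
```

Call:
apply_moves([
  [[0,0,0,0,0],[0,0,0,0,0],[0,0,0,0,0]],
])

```text
time_s: 14.6
ee_pos: [0.6646, -0.1742, 0.2167]
tcp_rot: [-179.8, 0.0, 30.6]
force: [0.1, 1.0, 0.5]
opening: 0.0854
finger_force: 0.0
```

Run:
```python
from h import *
from plant import env
s,c=wrist(env,'w7')
cv2.imwrite('pics/w7c.png',cv2.resize(c['img'][100:240,190:370],None,fx=4,fy=4,interpolation=cv2.INTER_NEAREST))
```

```text
14.6 [ 0.6646 -0.1742  0.2167] [-1.7982e+02  3.0000e-02  3.0640e+01] q [ 24.  37. -21.  62.  12.  84. -53.]
```

View pics/w7c.png

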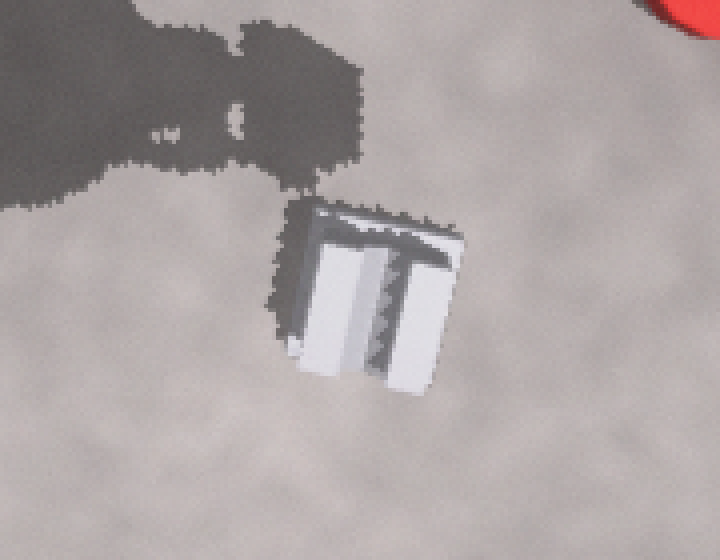

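The crop shows the groove running down the image, slightly tilted. The head-top corners in the crop are (321,243), (452,264), (426,394) and (299,373).

Run:
```python
from h import *
import pickle
s,c=pickle.load(open('w7.pkl','rb'));d=pickle.load(open('c0.pkl','rb'));s1,c1=pickle.load(open('w1.pkl','rb'))
px=np.array([(321,243),(452,264),(426,394),(299,373)])/4+[190,100]
P=plane(c,px,.036)[:,:2]*1000
print(P.round(1),P.mean(0),[np.linalg.norm(P[i]-P[i-1]).round(1) for i in range(4)])
for a,b in((3,0),(2,1),(0,1),(3,2)):v=P[b]-P[a];print(np.degrees(np.arctan2(v[1],v[0])).round(1))
# height: head centre seen in c0 top image
k=blob(d['top']['img'],(333,202),12,False,150);m=cen(k);print(m,len(k))
for q in(m,(333.5,201.5)):
  o1,d1=rays(c,px.mean(0));o2,d2=rays(d['top'],q);print(tri(o1,d1[0],o2,d2[0]),plane(d['top'],[q],.036))
```

```text
[[ 682.  -154.2]
 [ 693.6 -183.7]
 [ 662.8 -195.3]
 [ 651.5 -165.6]] [ 672.50104155 -174.6980512 ] [np.float64(32.6), np.float64(31.7), np.float64(32.9), np.float64(31.7)]
20.6
20.7
-68.5
-69.1
[334.50975177 200.66312057] 68
(array([ 0.67014556, -0.17669684,  0.02287006]), np.float64(0.0008037117025721627)) [[ 0.66763557 -0.1756049   0.036     ]]
(array([ 0.66912305, -0.17613594,  0.01782584]), np.float64(0.0016210948124154286)) [[ 0.6655841  -0.17328457  0.036     ]]
```

Call:
apply_moves([
  [[3.4,-0.4,-40,-4.9,0],[3,-0.4,-40,-4.9,0],[0,0,-45,0,0],[0,0,-40,0,0],[0,0,-15,0,0]],
])

```text
time_s: 15.15
ee_pos: [0.6678, -0.1741, 0.0329]
tcp_rot: [-179.7, 0.4, 20.9]
force: [-1.0, 0.4, -0.5]
opening: 0.0856
finger_force: 0.0
```

Call:
apply_moves([
  [[0,0,-10,0,0],[0,0,-7,0,0],[0,0,0,0,0],[0,0,0,0,0]],
])

```text
time_s: 15.55
ee_pos: [0.673, -0.1773, 0.0229]
tcp_rot: [179.9, -0.2, 20.7]
force: [-0.1, 0.9, 0.0]
opening: 0.0854
finger_force: 0.0
```

Call:
apply_moves([
  [[-2,2,-6,0,0.2],[0,0,0,0,0.4],[0,0,0,0,1],[0,0,0,0,1],[0,0,0,0,1]],
], force=50)

```text
time_s: 16.05
ee_pos: [0.67, -0.1754, 0.0153]
tcp_rot: [180.0, -0.0, 20.7]
force: [-0.1, 0.4, 1.9]
opening: 0.031
finger_force: 49.6
```

Call:
apply_moves([
  [[0,0,0,0,1],[0,0,0,0,1]],
])

```text
time_s: 16.25
ee_pos: [0.67, -0.1754, 0.0153]
tcp_rot: [180.0, -0.0, 20.7]
force: [0.5, -0.6, 2.2]
opening: 0.0313
finger_force: 49.7
```

Call:
apply_moves([
  [[0,0,10,0,1],[0,0,30,0,1],[0,0,50,0,1]],
])

```text
time_s: 16.55
ee_pos: [0.665, -0.1743, 0.1]
tcp_rot: [-179.6, 0.6, 20.8]
force: [0.7, 0.1, -2.5]
opening: 0.0311
finger_force: 49.5
```

Call:
apply_moves([
  [[-5.6,41,0,-2.3,1],[-5.6,41,0,-2.3,1],[-5.6,41,0,-2.3,1],[-5.6,41,0,-2.3,1]],
])

```text
time_s: 16.95
ee_pos: [0.6458, -0.0094, 0.1043]
tcp_rot: [-180.0, 0.1, 11.4]
force: [0.4, -0.2, -2.7]
opening: 0.0309
finger_force: 49.5
```

Call:
apply_moves([
  [[-5.6,41,0,-2.3,1],[-5.6,41,0,-2.3,1],[-5.6,41,0,-2.3,1],[-5.6,41,0,-2.3,1]],
])

```text
time_s: 17.35
ee_pos: [0.6234, 0.1543, 0.1043]
tcp_rot: [180.0, 0.1, 2.2]
force: [0.8, 0.3, -2.9]
opening: 0.0312
finger_force: 49.5
```

Call:
apply_moves([
  [[-5.6,41,0,-2.3,1],[-5.6,41,0,-2.3,1],[-5.6,41,0,-2.3,1],[0,0,0,0,1],[0,0,0,0,1]],
])

```text
time_s: 17.85
ee_pos: [0.6058, 0.2784, 0.1041]
tcp_rot: [180.0, 0.1, -4.3]
force: [1.2, -0.3, -2.8]
opening: 0.0311
finger_force: 49.8
```

Call:
apply_moves([
  [[0,0,0,0,1],[0,0,0,0,1]],
])

```text
time_s: 18.05
ee_pos: [0.6087, 0.2732, 0.1044]
tcp_rot: [179.9, 0.0, -4.8]
force: [0.3, -0.6, -2.7]
opening: 0.0312
finger_force: 49.8
```

Call:
apply_moves([
  [[0,2,-25,0,1],[0,0,-25,0,1],[0,0,-20,0,1],[0,0,-5,0,1],[0,0,0,0,1]],
])

```text
time_s: 18.55
ee_pos: [0.6077, 0.2761, 0.0288]
tcp_rot: [179.9, 0.1, -4.7]
force: [0.3, -0.5, -3.1]
opening: 0.0313
finger_force: 49.7
```

Call:
apply_moves([
  [[0,0,-1,0,1],[0,0,-1,0,1],[0,0,0,0,1]],
])

```text
time_s: 18.85
ee_pos: [0.6087, 0.2782, 0.029]
tcp_rot: [-179.9, -0.1, -4.6]
force: [-0.6, -0.5, -3.2]
opening: 0.0311
finger_force: 49.8
```

Call:
apply_moves([
  [[0,-1.5,-1,0,1],[0,0,-1,0,1],[0,0,0,0,1]],
])

```text
time_s: 19.15
ee_pos: [0.6079, 0.2761, 0.0257]
tcp_rot: [180.0, 0.0, -4.6]
force: [-0.4, 0.7, -3.2]
opening: 0.0313
finger_force: 49.8
```

Call:
apply_moves([
  [[0,0,-1,0,1],[0,0,0,0,1]],
])

```text
time_s: 19.35
ee_pos: [0.608, 0.2764, 0.0253]
tcp_rot: [180.0, -0.0, -4.6]
force: [-0.4, -0.2, 0.2]
opening: 0.0311
finger_force: 50.2
```

Call:
apply_moves([
  [[0,0,0,0,0.6],[0,0,0,0,0.2],[0,0,0,0,0],[0,0,10,0,0],[0,0,40,0,0]],
])

```text
time_s: 19.85
ee_pos: [0.6044, 0.2743, 0.0707]
tcp_rot: [179.7, 0.5, -4.6]
force: [1.0, -0.6, -1.5]
opening: 0.0852
finger_force: 0.0
```

Call:
apply_moves([
  [[0,0,50,0,0],[0,0,50,0,0],[0,0,45,0,0],[0,0,0,0,0],[0,0,0,0,0]],
])

```text
time_s: 20.35
ee_pos: [0.6088, 0.2771, 0.2226]
tcp_rot: [-179.9, -0.2, -4.6]
force: [-0.6, 0.5, 0.2]
opening: 0.0851
finger_force: 0.0
```

Run:
```python
from h import *
from plant import env
s,c=wrist(env,'w8')
cv2.imwrite('pics/w8c.png',c['img'][100:380,150:480])
```

```text
20.35 [0.6088 0.2771 0.2226] [-179.85   -0.24   -4.57] q [ -17.   33.  -17.   66.    9.   82. -126.]
```

View pics/w8c.png

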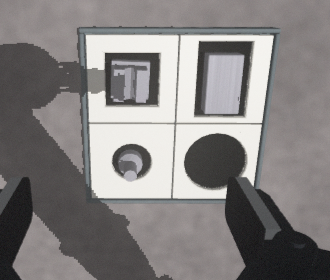

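Call:
apply_moves([
  [[-0.5,-46,0,0,0],[-0.5,-46,0,0,0],[-0.5,-46,0,0,0],[-0.5,-46,0,0,0]],
])

```text
time_s: 20.8
ee_pos: [0.6044, 0.0902, 0.2174]
tcp_rot: [179.9, 0.3, -4.6]
force: [0.2, -0.5, -0.5]
opening: 0.0854
finger_force: 0.0
```

Call:
apply_moves([
  [[-0.5,-46,0,0,0],[-0.5,-46,0,0,0],[-0.5,-46,0,0,0],[-0.5,-46,0,0,0]],
])

```text
time_s: 21.2
ee_pos: [0.6022, -0.0934, 0.2175]
tcp_rot: [-180.0, 0.3, -4.6]
force: [0.8, -0.5, -0.1]
opening: 0.0858
finger_force: 0.0
```

Call:
apply_moves([
  [[-0.5,-46,0,0,0],[-0.5,-46,0,0,0],[-0.5,-46,0,0,0],[-0.5,-46,0,0,0],[0,0,0,0,0]],
])

```text
time_s: 21.7
ee_pos: [0.5972, -0.2871, 0.2163]
tcp_rot: [179.6, 0.4, -5.4]
force: [-0.8, -0.6, 0.2]
opening: 0.0851
finger_force: 0.0
```

Call:
apply_moves([
  [[0,0,0,0,0],[0,0,0,0,0]],
])

```text
time_s: 21.9
ee_pos: [0.6017, -0.2734, 0.2182]
tcp_rot: [-179.8, 0.2, -4.5]
force: [-0.1, -0.1, 0.2]
opening: 0.0853
finger_force: 0.0
```

Run:
```python
from h import *
from plant import env
s,c=wrist(env,'w9');g=cv2.cvtColor(c['img'],cv2.COLOR_BGR2GRAY);print(g[175,279])
for t in(180,186):
    k=blob(c['img'],(279,175),50,False,t);(x,y),r=cv2.minEnclosingCircle(k.astype(np.float32));q=cen(k)
    P=plane(c,k,.02)[:,:2]*1000;print(t,q,(x,y),r,plane(c,[q],.02)[0],np.ptp(P,axis=0))
```

```text
21.9 [ 0.6017 -0.2734  0.2182] [-1.7984e+02  1.5000e-01 -4.4600e+00] q [ 28.  32.  -9.  67.   5.  81. -75.]
205
180 [287.34895345 179.42226388] (285.5223083496094, 179.86160278320312) 24.535560607910156 [ 0.60335196 -0.28176883  0.02      ] [49.54617012 45.5386155 ]
186 [287.34834646 179.39926509] (285.4611511230469, 179.6165008544922) 24.199737548828125 [ 0.60337601 -0.2817699   0.02      ] [49.4648786  45.48719549]
```

The view shows three accessories seated in their recesses, with the large round recess empty at crop (215,160). The round block is at (285.5,179.8), which is about (602,-280) mm.

Call:
apply_moves([
  [[0,-6,-45,0,0],[0,0,-45,0,0],[0,0,-45,0,0],[0,0,-40,0,0],[0,0,-20,0,0]],
])

```text
time_s: 22.45
ee_pos: [0.5993, -0.2777, 0.0201]
tcp_rot: [-179.8, 0.4, -4.4]
force: [-0.0, 0.7, -0.7]
opening: 0.0853
finger_force: 0.0
```

Call:
apply_moves([
  [[0,0,-9,0,0],[0,0,-6,0,0],[0,0,0,0,0],[0,0,0,0,0]],
])

```text
time_s: 22.85
ee_pos: [0.6034, -0.2818, 0.0116]
tcp_rot: [179.9, -0.2, -4.5]
force: [0.3, -0.7, 0.5]
opening: 0.0854
finger_force: 0.0
```

Call:
apply_moves([
  [[-1.5,1,-6,0,0.1],[0,0,0,0,0.2],[0,0,0,0,1],[0,0,0,0,1],[0,0,0,0,1]],
], force=60)

```text
time_s: 23.35
ee_pos: [0.6008, -0.2807, 0.0046]
tcp_rot: [180.0, -0.0, -4.6]
force: [-1.2, 0.5, 2.8]
opening: 0.0497
finger_force: 63.2
```

Call:
apply_moves([
  [[0,0,0,0,1],[0,0,0,0,1]],
])

```text
time_s: 23.55
ee_pos: [0.6008, -0.2807, 0.0046]
tcp_rot: [180.0, -0.0, -4.6]
force: [-2.0, 1.0, 5.3]
opening: 0.0495
finger_force: 63.3
```

Call:
apply_moves([
  [[0,0,10,0,1],[0,0,30,0,1],[0,0,50,0,1],[0,0,0,0,1]],
])

```text
time_s: 23.95
ee_pos: [0.6057, -0.2828, 0.1015]
tcp_rot: [179.7, -0.8, -4.6]
force: [1.5, -0.6, -2.1]
opening: 0.0497
finger_force: 63.5
```

Call:
apply_moves([
  [[-8,39,0,0,1],[-8,39,0,0,1],[-8,39,0,0,1],[-8,39,0,0,1]],
])

```text
time_s: 24.35
ee_pos: [0.5669, -0.123, 0.0925]
tcp_rot: [-180.0, 0.1, -4.6]
force: [1.3, 1.5, -3.6]
opening: 0.0494
finger_force: 63.4
```

Call:
apply_moves([
  [[-8,39,0,0,1],[-8,39,0,0,1],[-8,39,0,0,1],[-8,39,0,0,1]],
])

```text
time_s: 24.75
ee_pos: [0.535, 0.0326, 0.0927]
tcp_rot: [180.0, 0.1, -4.6]
force: [0.6, 0.8, -4.3]
opening: 0.0498
finger_force: 63.4
```

Call:
apply_moves([
  [[-8,39,0,0,1],[-8,39,0,0,1],[-8,39,0,0,1],[-8,39,0,0,1]],
])

```text
time_s: 25.15
ee_pos: [0.5031, 0.1883, 0.0928]
tcp_rot: [179.9, 0.1, -4.6]
force: [1.8, 0.5, -4.8]
opening: 0.0494
finger_force: 63.4
```

Call:
apply_moves([
  [[0,0,0,0,1],[0,0,0,0,1],[0,0,0,0,1]],
])

```text
time_s: 25.45
ee_pos: [0.5043, 0.1856, 0.0929]
tcp_rot: [179.9, 0.1, -4.7]
force: [0.7, -0.5, -4.2]
opening: 0.0493
finger_force: 63.6
```

Contact is expected at TCP z of about 14.6 mm.

Call:
apply_moves([
  [[0,2,-25,0,1],[0,0,-25,0,1],[0,0,-18,0,1],[0,0,-5,0,1],[0,0,0,0,1]],
])

```text
time_s: 25.95
ee_pos: [0.5042, 0.1875, 0.0199]
tcp_rot: [179.9, 0.1, -4.7]
force: [0.7, -0.1, -4.1]
opening: 0.0494
finger_force: 63.6
```

Call:
apply_moves([
  [[0,0,-2,0,1],[0,0,-1,0,1],[0,0,0,0,1]],
])

```text
time_s: 26.25
ee_pos: [0.5051, 0.1895, 0.0186]
tcp_rot: [-180.0, -0.1, -4.6]
force: [-0.6, 0.2, -3.5]
opening: 0.0497
finger_force: 63.6
```

Call:
apply_moves([
  [[0,-1.5,-1,0,1],[0,0,-1,0,1],[0,0,0,0,1]],
])

```text
time_s: 26.55
ee_pos: [0.5044, 0.1877, 0.0158]
tcp_rot: [180.0, 0.0, -4.6]
force: [-0.2, -0.9, -3.7]
opening: 0.0498
finger_force: 63.6
```

Call:
apply_moves([
  [[0,0,-1,0,1],[0,0,0,0,1]],
])

```text
time_s: 26.75
ee_pos: [0.5043, 0.1879, 0.0147]
tcp_rot: [180.0, 0.0, -4.6]
force: [0.8, -0.2, -4.2]
opening: 0.0497
finger_force: 63.6
```

Call:
apply_moves([
  [[0,0,-1,0,1],[0,0,0,0,1]],
])

```text
time_s: 26.95
ee_pos: [0.5043, 0.1879, 0.0146]
tcp_rot: [180.0, 0.0, -4.6]
force: [-2.8, -1.6, 4.3]
opening: 0.0495
finger_force: 64.4
```

Call:
apply_moves([
  [[0,0,0,0,0.2],[0,0,0,0,0],[0,0,0,0,0],[0,0,8,0,0],[0,0,35,0,0]],
])

```text
time_s: 27.45
ee_pos: [0.5013, 0.1864, 0.0542]
tcp_rot: [179.8, 0.5, -4.6]
force: [0.9, 0.4, -0.0]
opening: 0.0854
finger_force: 0.0
```

Call:
apply_moves([
  [[0,0,50,0,0],[0,0,50,0,0],[-30,0,50,0,0],[-30,0,0,0,0],[0,0,0,0,0]],
])

```text
time_s: 27.95
ee_pos: [0.4459, 0.1894, 0.202]
tcp_rot: [-179.9, -0.1, -4.4]
force: [0.0, 0.8, -0.2]
opening: 0.0854
finger_force: 0.0
```

Call:
apply_moves([
  [[0,0,0,0,0],[0,0,0,0,0]],
])

```text
time_s: 28.15
ee_pos: [0.4494, 0.1875, 0.1995]
tcp_rot: [180.0, -0.0, -4.6]
force: [-0.1, 0.2, -0.5]
opening: 0.0853
finger_force: 0.0
```

Run:
```python
from h import *
from plant import env
s,c=wrist(env,'w10');d=env.capture('top');e=env.capture('side')
a=c['img'][0:300,130:460];b=cv2.resize(e['img'][120:420,150:450],None,fx=1,fy=1)
cv2.imwrite('pics/fin.png',np.hstack([a,b]))
import pickle;o=pickle.load(open('c0.pkl','rb'))['top']['img']
for n,(u,v) in dict(ring=(333,262),drill=(274,290)).items():
    f=lambda i:i[v-22:v+22,u-22:u+22].astype(np.float32).mean(2)
    print(n,cv2.phaseCorrelate(f(o),f(d['img'])))
```

```text
28.15 [0.4494 0.1875 0.1995] [ 1.7999e+02 -1.0000e-02 -4.6100e+00] q [  -9.   13.  -19.   99.    4.   69. -123.]
ring ((0.4807469942890137, 0.4844929050841742), 1.007350491947598)
drill ((0.4828354067324305, 0.4942103666272821), 1.0016851339075301)
```

View pics/fin.png

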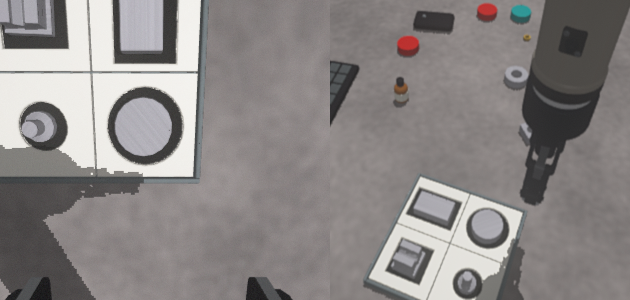

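All four accessories are upright and centred in their own recesses, and the customers' parts have not moved. I'm handing the job in.

```bash
python3 -c "
from plant import env
print(env.close_job())"
```

```text
the job is handed in; nothing more can be done
None
```

All four accessories are set down upright in their own recesses, the ring and drilled slab are where they started, and the job was handed in at about 28 s; the hand-in call did not return a verdict.

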